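Seal the tub lid along its row of snaps

ROBOT

A 6-joint arm with a two-finger parallel gripper is mounted at the origin on the work surface. World frame = base frame: x ahead of the robot, y to its left, z up, the work surface at z = 0. Lengths are in m, angles in rad, forces in N, time in s.
With the tool pointing down it reaches from about 0.425 to 0.925 m from the base axis. Payload 12.5 kg.
Tool frame: the origin (TCP) lies between the finger pads; the fingertips stand ahead of it and the grasp point (between the pads) lies 5 mm behind it (robot.tcp_to_tips is the z of the fingertips in the tool frame, in m); z points along the fingers, x is the direction in which the jaws open and shut, and the axes are right-handed (so a half turn about z gives the same grasp; the last joint's range is limited). The gripper opens to 85 mm and grips with 20 to 120 N. Pads are 22 mm wide; open, the fingers measure 114 mm over their backs; the gripper's body (76 mm by 85 mm) begins 54 mm behind the grasp point. The pads swing forward as they close: fully open they stand 13 mm farther back than shut.
Start: joints at [1.163, 0.491, 1.559, -0, 1.092, -0.106], TCP at [0.186, 0.597, 0.245] pointing down, gripper open.
Joint ranges: [-3.1, 3.1], [-0.84, 2.19], [0.05, 2.79], [-1.13, 4.28], [0.06, 2.93], [-2.69, 2.69]. Speed limits (rad/s): [2.22, 2.22, 2.79, 3.14, 3.14, 3.14].

INTERFACE

Orientations are given as a unit quaternion [w, x, y, z].
In Python, from cell import robot gives the robot as it stands.
- The arm moves only by the tool servo_tool, never from a script. Its arguments are lists of equal length, an entry for each row: "slide": the shift along the tool's x, y, z in m, a list of three; "dr": the turn, a rotation vector about the tool's x, y, z in rad, a list of three. In form: {"slide": [[tx, ty, tz], ...], "dr": [[ax, ay, az], ...]}. A call has 1 to 5 rows; each row is the pose to reach, as a shift and turn from the pose measured when the call began, along the tool's axes at that moment; what a row does not reach only later rows make up. A row lasts 1/12 s, in which the tool goes at most 41.7 mm and 7.16 degrees, less where a joint would pass 70% of its speed; a pose out of reach is approached as far as the arm can. A call with a gripper value outside its range is refused whole. "grip" is the closure in counts, from 0 (fully open) to 255 (shut), set as the call begins (left out, the last holds). The fingers move at their own pace and stop on an object; the grip force is fixed at half the most. Time passes only in rows, so rows that repeat a pose let the fingers close. It gives the time, the measured TCP pose, the force and the opening at its end, in the units of the state.
- robot.state(): the state, without advancing time (a new reading comes with each control period).
- robot.grab_frame(name): name is "scene" or "top" or "wrist"; returns the picture (384x512x3 uint8, red, green, blue); there is no depth.
- robot.camera_model(name): a dict with "fovy" (degrees; the focal length in pixels is half the picture's height over the tangent of half this angle, whatever the lens; pixels are square), "cx", "cy" (the principal point, pixels), "extrinsics" (4x4, takes a point from world to camera coordinates). Camera axes: x right, y up, looking along -z (the intrinsics and any distortion apply to the point x, -y, -z); pixel columns grow to the right and rows downward; lengths in m; the calibration is good to about 2 mm. The wrist camera is an equidistant fisheye: a pixel r from the principal point sees the ray r / f radians off the axis. A picture is of the moment at which its call begins: read the wrist's pose just before it. camera_model takes no time and is no camera call; for the wrist camera it gives the pose at the moment of the call.
- robot.job_done(): hands the job in, once; it reports no verdict.
Trained networks look in the newest picture that a camera, given by its name, has taken for a name from the list of things; names that differ only in an ending like _2 or _b are one class to them, and where a whole thing is asked for, a point or a joint stands for the part that bears it (a point fixed in the world has none). Each returns a list of dicts, best first, with "score" (0 to 1); they miss things now and then, are a little off and sometimes report something else, mostly with a low value. They report only what shows in the picture. A call takes as long as a camera call. They do not tell look-alikes from the thing itself.
- robot.look_for(thing, camera): "location" ([column, row] in pixels, amid what is visible of it).
The state is a dict: "t": time; "joints": joint angles; "joint_vel": joint speeds; "effort": joint torques, N m; "ee_pos": TCP position; "tool_rot": TCP orientation; "ft_force": force on the tool from outside, world axes, zero at the start; "moment": the same for the moment, N m; "gripper_width": finger opening in m.
Only numpy, scipy, OpenCV 4.12 (cv2) and the standard library are available. Lean on these libraries where they do the work, as an engineer would, in place of code of your own. Each camera call takes 0.05 s, during which the arm holds its last target.

TASK

Seal the blue-lidded tub on the turntable: with the tips of the closed fingers, follow the row of four yellow snaps round the lid's rim from the one beside the red tab to the last, gently pressing each fully down in turn so that the air is driven out towards the far end. Between the first snap and the last, keep the fingertips close over the lid (within about 3 cm of it), then lift clear. Pick nothing up: do not shift, lift or tip the tub, do not turn the turntable, and leave the jug, mug and stirrer where they are.

Things in the scene. Friction and masses are not known exactly. Their poses are not given: they have to be found in the camera images.
- tub: Loose round white plastic tub with a blue lid, filled, 0.7 to 1.2 kg, standing on the turntable. 150 mm across the foot, 172 mm across the lid, lid top 78 mm above its underside. Origin: centre of the underside; z up. Four yellow snaps stand on the lid in an arc about its axis, 72 mm from it and 45 degrees apart; a red pull tab sticks out of the lid's edge just before the first snap. Seen from above, going counter-clockwise: red tab, first, second, third, fourth snap.
- lid_centre (a point): Middle of the lid's flat top, on the tub's axis, level with the lid surface round the snaps.
- red_tab (a point): Outer part of the red pull tab's upper face (tab 22 mm wide, 5 mm thick, sticks out 27 mm from the lid's edge, 4.5 mm below the lid top); it marks the end where the row starts.
- snap1_top (a point): Centre of the top face of the first yellow snap counted from the red tab; it sinks with the snap. The snap is a block 26 mm along the rim by 18 mm across, standing 12 mm above the lid when up and 2 mm above it when home. Neighbouring snaps are 55 mm apart, centre to centre.
- snap1 (a joint): How far the first snap is pressed down, in m: 0 up, 0.010 home against its stop. It moves straight down, takes 2 to 4 N all the way, and stays where it is left.
- snap2_top (a point): Centre of the top face of the second yellow snap counted from the red tab; it sinks with the snap. The snap is a block 26 mm along the rim by 18 mm across, standing 12 mm above the lid when up and 2 mm above it when home. Neighbouring snaps are 55 mm apart, centre to centre.
- snap2 (a joint): How far the second snap is pressed down, in m: 0 up, 0.010 home against its stop. It moves straight down, takes 2 to 4 N all the way, and stays where it is left.
- snap3_top (a point): Centre of the top face of the third yellow snap counted from the red tab; it sinks with the snap. The snap is a block 26 mm along the rim by 18 mm across, standing 12 mm above the lid when up and 2 mm above it when home. Neighbouring snaps are 55 mm apart, centre to centre.
- snap3 (a joint): How far the third snap is pressed down, in m: 0 up, 0.010 home against its stop. It moves straight down, takes 2 to 4 N all the way, and stays where it is left.
- snap4_top (a point): Centre of the top face of the fourth yellow snap counted from the red tab; it sinks with the snap. The snap is a block 26 mm along the rim by 18 mm across, standing 12 mm above the lid when up and 2 mm above it when home. Neighbouring snaps are 55 mm apart, centre to centre.
- snap4 (a joint): How far the fourth snap is pressed down, in m: 0 up, 0.010 home against its stop. It moves straight down, takes 2 to 4 N all the way, and stays where it is left.
- platter (a joint): Turn of the grey turntable's platter about its upright axis (rad), 0 at the start. Platter 420 mm across, its top 28 mm above the table; a sideways push of about 1 N at its edge can start it turning.
- jug: Loose stainless steel jug, open, 120 mm high, 84 mm across, handle reaching 70 mm from its axis, on the turntable. Origin: centre of the underside. To be left alone.
- mug: Loose reddish-brown ceramic mug, 90 mm high, 78 mm across, with a handle at its own +y side, on the turntable. Origin: centre of the underside. To be left alone.
- stirrer: Loose flat bamboo stirrer, 130 x 12 x 5 mm, lying on the turntable, long side along its own x. Origin: centre of the underside. To be left alone.
Things that resemble listed ones, but are neither listed nor needed, are in the scene too. What is shaped like the tub but turquoise is not meant.

How it is judged:
By the outcome, as a careful person would: the job done as asked, in the order asked, and still so for the second after the job is handed in, with the robot touching nothing.
It also fails if it takes over 48 s, if anything falls off the work surface, if the arm or the gripper's body presses on something with over 40 N, if the wrist force passes 120 N, or if a joint passes its speed limit or range.

## Working session

There is one attempt and no reset: what is moved stays moved. The work goes in short steps, Python scripts to look and compute and a tool call to move; the robot and the scene stay as the last step left them, time stands still between calls to the robot, and variables do not carry over. Pictures are saved under pics/ and viewed, and the job is handed in when it is done.

Besides the shell and the picture viewer there is one more tool, called after ">>>" as name(argument=value, ...), one argument or row to a line, values as JSON. servo_tool: Moves the arm, as the interface text tells. Its arguments: {"type":"object","properties":{"slide":{"type":"array"},"dr":{"type":"array"},"grip":{"type":"number"}},"required":["slide","dr"]}

```bash
ls; mkdir -p pics; python3 - <<'E'
from cell import robot
import cv2,numpy as np
s=robot.state();print(s['t'],s['ee_pos'],s['tool_rot'],s['ft_force'],s['gripper_width'],robot.tcp_to_tips)
for n in("scene","top"):
    f=robot.grab_frame(n);cv2.imwrite(f'pics/{n}0.png',f[:,:,::-1])
    m=robot.camera_model(n);print(n,m)
    for t in("tub","snap1_top","red_tab","lid_centre"):
        print(t,robot.look_for(t,n))
print(robot.state()['t'])
E
```

```text
pics
0.0 [0.18567867 0.59656242 0.24472663] [ 2.91005012e-04  8.05368975e-01  5.92773554e-01 -4.92326339e-04] [-0.1708198  -0.1987645   0.27345085] 0.08559290594153862 0.014
scene {'fovy': 52.60383950161335, 'cx': 261.6122787126681, 'cy': 196.77670637066112, 'extrinsics': array([[ 0.28966372,  0.95694801, -0.01858591, -0.13000424],
       [-0.72069106,  0.23084591,  0.65369301,  0.29725883],
       [ 0.62984071, -0.17595645,  0.75653156, -1.42125536],
       [ 0.        ,  0.        ,  0.        ,  1.        ]])}
tub [{'location': [215.0, 232.5], 'score': 0.81}, {'location': [136.1, 165.2], 'score': 0.6}]
snap1_top [{'location': [313.7, 137.7], 'score': 0.55}, {'location': [143.5, 174.0], 'score': 0.48}]
red_tab [{'location': [323.2, 154.9], 'score': 0.86}, {'location': [135.1, 165.5], 'score': 0.69}, {'location': [212.6, 237.0], 'score': 0.65}, {'location': [202.0, 209.8], 'score': 0.52}]
lid_centre [{'location': [324.8, 154.9], 'score': 0.86}, {'location': [136.2, 168.3], 'score': 0.83}, {'location': [215.5, 234.2], 'score': 0.79}]
top {'fovy': 53.31326115843148, 'cx': 256.48276988224455, 'cy': 188.59420092005539, 'extrinsics': array([[-0.13196205, -0.99124089, -0.00524597,  0.0429445 ],
       [ 0.96793218, -0.12999664,  0.21496087, -0.50003728],
       [-0.21375996,  0.02328894,  0.97660857, -1.06412716],
       [ 0.        ,  0.        ,  0.        ,  1.        ]])}
tub [{'location': [298.6, 157.1], 'score': 0.95}, {'location': [380.7, 270.6], 'score': 0.93}, {'location': [174.9, 249.0], 'score': 0.88}]
snap1_top [{'location': [278.0, 164.3], 'score': 0.63}, {'location': [300.2, 154.6], 'score': 0.2}]
red_tab [{'location': [298.4, 159.1], 'score': 0.93}, {'location': [382.4, 270.1], 'score': 0.8}, {'location': [173.3, 251.9], 'score': 0.72}]
lid_centre [{'location': [383.5, 272.0], 'score': 0.85}, {'location': [300.9, 156.4], 'score': 0.7}, {'location': [178.0, 249.9], 'score': 0.61}]
0.5
```

View pics/scene0.png

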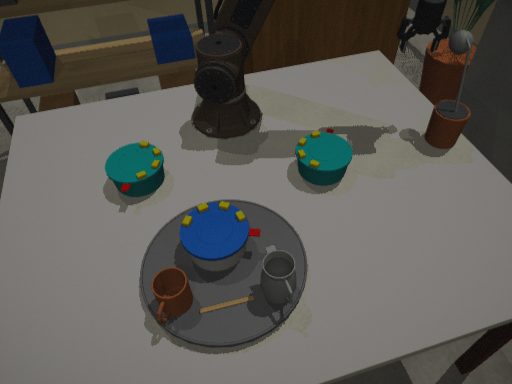

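View pics/top0.png

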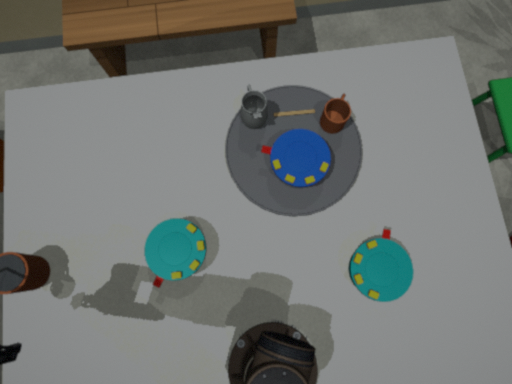

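Top view: the blue-lidded tub is at (300,157), with its red tab at (266,150) and snaps counter-clockwise at (277,164), (290,179), (310,181) and (324,167). In the scene view the tub is at (215,232), the tab at (254,232) and snaps at (240,215), (224,205), (202,208) and (187,220). The look-alikes are turquoise tubs, at top (175,249) and (382,270), and scene (136,168) and (323,157). I choose the blue one. Next I triangulate and check a close crop.

```bash
cat > h.py <<'E'
import cv2,numpy as np
from cell import robot
def blobs(img,col):
    hsv=cv2.cvtColor(img,cv2.COLOR_RGB2HSV)
    if col=='y': m=cv2.inRange(hsv,(22,150,90),(35,255,255))
    if col=='r': m=cv2.inRange(hsv,(0,220,120),(4,255,255))|cv2.inRange(hsv,(176,220,120),(180,255,255))
    if col=='b': m=cv2.inRange(hsv,(105,180,80),(125,255,255))
    n,l,st,c=cv2.connectedComponentsWithStats(m)
    return [(c[i].round(1).tolist(),int(st[i,4])) for i in range(1,n) if st[i,4]>12]
def ray(cam,p,m=None):
    m=m or robot.camera_model(cam);f=192/np.tan(np.radians(m['fovy']/2))
    u,v=p[0]-m['cx'],p[1]-m['cy']
    if cam=='wrist':
        r=np.hypot(u,v);th=r/f;d=np.array([u/r*np.sin(th),-v/r*np.sin(th),-np.cos(th)])
    else: d=np.array([u/f,-v/f,-1])
    E=m['extrinsics'];R=E[:3,:3]
    d=R.T@d;return -R.T@E[:3,3],d/np.linalg.norm(d)
def tri(rs):
    A=sum(np.eye(3)-np.outer(d,d) for o,d in rs);b=sum((np.eye(3)-np.outer(d,d))@o for o,d in rs)
    X=np.linalg.solve(A,b);return X,[np.linalg.norm(np.cross(X-o,d)) for o,d in rs]
def onz(r,z): o,d=r;return o+d*(z-o[2])/d[2]
E
python3 - <<'E'
from h import *
for n in("scene","top"):
    f=cv2.imread(f'pics/{n}0.png')[:,:,::-1].copy()
    for c in'yrb':print(n,c,blobs(f,c))
f=cv2.imread('pics/top0.png')[75:225,215:375];g=cv2.imread('pics/scene0.png')[190:340,130:310]
cv2.imwrite('pics/crop0.png',np.hstack([cv2.resize(f,(400,375),interpolation=2),cv2.resize(g,(400,375),interpolation=2)]))
E
```

```text
scene y [([315.1, 133.0], 33), ([302.2, 140.4], 31), ([143.7, 143.3], 32), ([155.8, 150.4], 32), ([301.3, 152.7], 31), ([155.1, 162.9], 38), ([314.2, 162.6], 36), ([140.6, 173.8], 40), ([223.8, 204.2], 58), ([202.2, 206.4], 54), ([240.0, 214.9], 54), ([186.3, 219.9], 62)]
scene r [([124.9, 186.8], 35), ([254.0, 231.8], 55)]
scene b [([214.0, 232.5], 2694)]
top y [([276.4, 164.1], 41), ([323.8, 166.6], 39), ([289.4, 178.3], 39), ([309.3, 179.4], 39), ([191.2, 227.7], 43), ([200.4, 245.2], 45), ([371.2, 244.0], 48), ([357.7, 257.8], 49), ([194.3, 264.5], 46), ([176.2, 274.7], 46), ([358.2, 278.6], 54), ([373.1, 293.9], 50)]
top r [([266.4, 149.3], 15), ([386.0, 233.2], 22)]
top b [([300.3, 155.0], 2265)]
```

View pics/crop0.png

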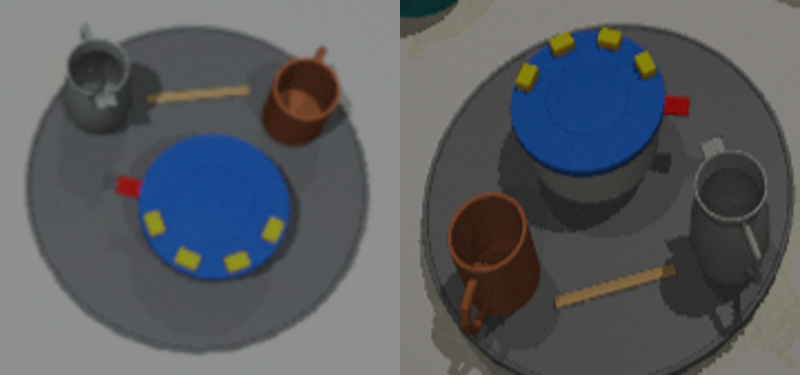

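The close crop confirms the blue lid with the red tab beside the first snap. Going counter-clockwise from above, the snaps run along the side facing the robot.

```bash
python3 - <<'E'
from h import *
from scipy.optimize import least_squares
S=[(240,214.9),(223.8,204.2),(202.2,206.4),(186.3,219.9),(254,231.8)]
T=[(276.4,164.1),(289.4,178.3),(309.3,179.4),(323.8,166.6),(266.4,149.3)]
P=[]
for s,t in zip(S,T):
    X,e=tri([ray('scene',s),ray('top',t)]);P.append(X);print(X.round(4),np.round(e,4))
P=np.array(P)
def f(p): 
    a=p[3]+np.arange(4)*np.pi/4
    return np.r_[(p[0]+.072*np.cos(a)-P[:4,0]),(p[1]+.072*np.sin(a)-P[:4,1]),P[:4,2]-p[2]]
r=least_squares(f,[P[:4,0].mean()+.04,P[:4,1].mean(),.11,np.pi]);print(r.x,r.fun.round(4))
a=r.x[3]+np.arange(4)*np.pi/4
sn=np.c_[r.x[0]+.072*np.cos(a),r.x[1]+.072*np.sin(a)];print(sn.round(4),np.hypot(*sn.T))
# table objects approx: mug/jug
s=robot.state();print(s['ee_pos'],s['tool_rot'])
m=robot.camera_model('wrist');E=m['extrinsics'];print('cam',-E[:3,:3].T@E[:3,3])
E
```

```text
[ 0.5509 -0.0861  0.1135] [0.0008 0.0008]
[ 0.5052 -0.1165  0.1142] [0.0003 0.0003]
[ 0.4948 -0.1709  0.1135] [0.0003 0.0003]
[ 0.5258 -0.2171  0.1137] [0.0003 0.0003]
[ 0.6021 -0.065   0.1002] [0.001 0.001]
[ 0.56536051 -0.15658641  0.11372094  1.77265202] [ 0.      0.0001 -0.     -0.0001  0.0001 -0.0004 -0.0001  0.0004 -0.0002
  0.0005 -0.0002 -0.0001]
[[ 0.5509 -0.086 ]
 [ 0.5053 -0.1169]
 [ 0.4948 -0.171 ]
 [ 0.5257 -0.2167]] [0.55760478 0.51862552 0.52354326 0.56859143]
[0.18576277 0.5967524  0.24527021] [-8.57968793e-06  8.05376884e-01  5.92763084e-01 -5.80439201e-06]
cam [0.1097967  0.62003675 0.3740398 ]
```

```bash
cat > go.py <<'E'
from h import *
import sys
from scipy.spatial.transform import Rotation as Ro
SN={1:(.5509,-.0860),2:(.5053,-.1169),3:(.4948,-.1710),4:(.5257,-.2167)}
def go(p): # tip target world -> tool shift
    s=robot.state();q=s['tool_rot'];R=Ro.from_quat([q[1],q[2],q[3],q[0]]).as_matrix()
    tip=s['ee_pos']+R[:,2]*.014
    yaw=np.arctan2(R[1,0],R[0,0])
    corr=(Ro.from_matrix(R).inv()*Ro.from_euler('z',1.2688)*Ro.from_euler('x',np.pi)).as_rotvec()
    print('t',round(s['t'],2),'tip',tip.round(4),'F',np.round(s['ft_force'],1),'grip',round(s['gripper_width'],4),'corr',corr.round(4))
    d=R.T@(np.array(p)-tip);print('full shift',d.round(4),np.linalg.norm(d).round(3))
E
python3 -c "
from go import *
go((.42,.36,.20));go((.5509,-.086,.2))"
```

```text
t 0.5 tip [0.1858 0.5968 0.2313] F [ 0.5 -0.3  0.2] grip 0.0855 corr [-0.     -0.      0.0002]
full shift [-0.1564  0.294   0.0313] 0.335
t 0.5 tip [0.1858 0.5968 0.2313] F [ 0.5 -0.3  0.2] grip 0.0855 corr [-0.     -0.      0.0002]
full shift [-0.5433  0.5516  0.0313] 0.775
```

>>> servo_tool(
  slide=[
    [-0.018,0.034,0.003],
    [-0.036,0.068,0.006],
    [-0.054,0.102,0.009],
    [-0.072,0.136,0.012],
    [-0.09,0.17,0.015],
  ],
  dr=[
    [0,0,0],
    [0,0,0],
    [0,0,0],
    [0,0,0],
    [0,0,0],
  ],
  grip=255,
)

```text
t: 0.92
ee_pos: [0.3222, 0.4589, 0.2303]
tool_rot: [-0.0, 0.805, 0.593, 0.0]
ft_force: [0.2, 0.3, -0.1]
gripper_width: 0.0255
```

>>> servo_tool(
  slide=[
    [-0.018,0.034,0.003],
    [-0.036,0.068,0.006],
    [-0.056,0.1,0.009],
    [-0.078,0.13,0.012],
    [-0.105,0.155,0.013],
  ],
  dr=[
    [0,0,0],
    [0,0,0],
    [0,0,0],
    [0,0,0],
    [0,0,0],
  ],
)

```text
t: 1.33
ee_pos: [0.4406, 0.3113, 0.217]
tool_rot: [0.0, 0.805, 0.593, 0.0]
ft_force: [0.7, 0.6, -0.5]
gripper_width: -0.0001
```

```bash
python3 -c "
from go import *
go((.5509,-.086,.2))"
```

```text
t 1.33 tip [0.4406 0.3113 0.203 ] F [ 0.7  0.6 -0.5] grip -0.0001 corr [ 0.0005 -0.0006  0.0004]
full shift [-0.3466  0.2233  0.0029] 0.412
```

>>> servo_tool(
  slide=[
    [-0.034,0.022,0],
    [-0.067,0.044,0],
    [-0.1,0.065,0],
    [-0.134,0.087,0],
    [-0.168,0.108,0],
  ],
  dr=[
    [0,0,0],
    [0,0,0],
    [0,0,0],
    [0,0,0],
    [0,0,0],
  ],
)

```text
t: 1.75
ee_pos: [0.4941, 0.1169, 0.2171]
tool_rot: [0.0, 0.805, 0.593, 0.001]
ft_force: [1.3, 0.2, -0.9]
gripper_width: -0.0002
```

```bash
python3 -c "
from go import *
go((.5509,-.086,.2))"
```

```text
t 1.75 tip [0.4941 0.1169 0.2031] F [ 1.3  0.2 -0.9] grip -0.0002 corr [ 0.001  -0.0008  0.0005]
full shift [-0.1769  0.1144  0.0031] 0.211
```

>>> servo_tool(
  slide=[
    [-0.034,0.022,0],
    [-0.067,0.044,0],
    [-0.1,0.065,0],
    [-0.13,0.084,0],
    [-0.155,0.1,0],
  ],
  dr=[
    [0,0,0],
    [0,0,0],
    [0,0,0],
    [0,0,0],
    [0,0,0],
  ],
)

```text
t: 2.17
ee_pos: [0.544, -0.0635, 0.2172]
tool_rot: [0.0, 0.806, 0.592, 0.001]
ft_force: [0.4, 0.8, -0.8]
gripper_width: -0.0001
```

>>> servo_tool(
  slide=[
    [-0.013,0.009,0],
    [-0.022,0.014,0.002],
    [-0.022,0.014,0.002],
    [-0.022,0.014,0.002],
  ],
  dr=[
    [0,0,0],
    [0,0,0],
    [0,0,0],
    [0,0,0],
  ],
)

```text
t: 2.5
ee_pos: [0.5504, -0.0882, 0.215]
tool_rot: [0.0, 0.806, 0.592, 0.001]
ft_force: [0.1, 0.5, -0.2]
gripper_width: 0.0002
```

```bash
python3 - <<'E'
from go import *
go((.5509,-.086,.2))
m=robot.camera_model('wrist');f=robot.grab_frame('wrist');cv2.imwrite('pics/w1.png',f[:,:,::-1])
go((.5509,-.086,.2))
print(robot.look_for('snap1_top','wrist')[:5])
for c in 'yr':
    for b,a in blobs(f,c):print(c,b,a,onz(ray('wrist',b,m),.116 if c=='y' else .1015).round(4))
E
```

```text
t 2.5 tip [ 0.5504 -0.0882  0.201 ] F [ 0.1  0.5 -0.2] grip 0.0002 corr [ 0.0007 -0.0009 -0.0011]
full shift [ 0.0022 -0.0002  0.001 ] 0.002
t 2.55 tip [ 0.5504 -0.0876  0.2011] F [-0.7  1.   0.2] grip 0.0002 corr [ 0.0008 -0.0009 -0.0001]
full shift [ 0.0017 -0.      0.0011] 0.002
[{'location': [262.9, 199.0], 'score': 0.74}, {'location': [3.2, 46.4], 'score': 0.73}]
y [21.3, 5.3] 159 [ 0.2948 -0.2477  0.116 ]
y [467.2, 0.6] 13 [0.4262 0.1492 0.116 ]
y [2.7, 41.7] 95 [ 0.3175 -0.2819  0.116 ]
y [208.0, 157.5] 738 [ 0.5052 -0.1158  0.116 ]
y [145.5, 166.0] 635 [ 0.4949 -0.1684  0.116 ]
y [261.6, 198.0] 696 [ 0.5499 -0.0857  0.116 ]
y [115.2, 212.9] 477 [ 0.5244 -0.2148  0.116 ]
r [287.6, 235.2] 29 [ 0.5959 -0.075   0.1015]
```

View pics/w1.png

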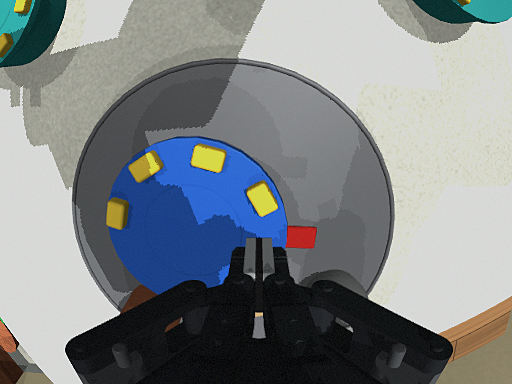

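The wrist view shows the blue lid with its snaps at (262,198), (208,157), (146,166) and (115,213), and the tab at (301,237). Positions agree with the triangulation to about 2 mm. I descend over snap 1.

>>> servo_tool(
  slide=[
    [0.002,0,0.02],
    [0.002,0,0.042],
    [0.002,0,0.06],
    [0.002,0,0.07],
    [0.002,0,0.074],
  ],
  dr=[
    [0,0,0],
    [0,0,0],
    [0,0,0],
    [0,0,0],
    [0,0,0],
  ],
)

```text
t: 3.02
ee_pos: [0.5506, -0.0843, 0.14]
tool_rot: [-0.001, 0.805, 0.593, 0.0]
ft_force: [0.6, 0.5, 0.1]
gripper_width: 0.0003
```

```bash
python3 - <<'E'
from go import *
go((.5505,-.0858,.107))
m=robot.camera_model('wrist');f=robot.grab_frame('wrist');cv2.imwrite('pics/w2.png',f[:,:,::-1])
go((.5505,-.0858,.107))
E
```

```text
t 3.02 tip [ 0.5506 -0.0843  0.126 ] F [0.6 0.5 0.1] grip 0.0003 corr [-0.001  -0.0009  0.0018]
full shift [-0.0015  0.0003  0.019 ] 0.019
t 3.07 tip [ 0.5508 -0.0846  0.1262] F [ 0.3 -0.3  0.1] grip -0.0001 corr [-0.0007 -0.0008  0.0016]
full shift [-0.0013  0.0001  0.0192] 0.019
```

View pics/w2.png

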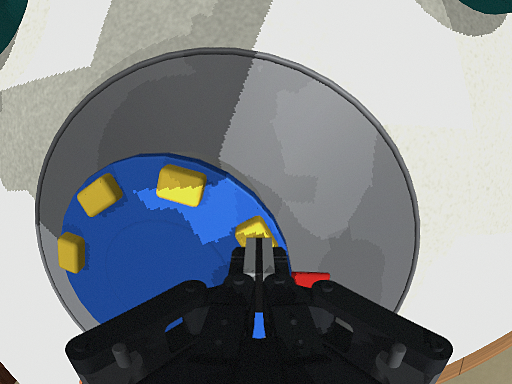

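The picture shows the closed tips at (258,240), directly over snap 1. I press gently.

>>> servo_tool(
  slide=[
    [-0.001,0,0.003],
    [-0.001,0,0.006],
    [-0.001,0,0.008],
    [-0.001,0,0.01],
    [-0.001,0,0.011],
  ],
  dr=[
    [0,0,0],
    [0,0,0],
    [0,0,0],
    [0,0,0],
    [0,0,0],
  ],
)

```text
t: 3.48
ee_pos: [0.5507, -0.0856, 0.1295]
tool_rot: [-0.0, 0.805, 0.593, 0.0]
ft_force: [-0.4, 1.1, 3.3]
gripper_width: -0.0001
```

>>> servo_tool(
  slide=[
    [0,0,0.001],
    [0,0,0.002],
    [0,0,0.003],
    [0,0,0.004],
  ],
  dr=[
    [0,0,0],
    [0,0,0],
    [0,0,0],
    [0,0,0],
  ],
)

```text
t: 3.82
ee_pos: [0.5507, -0.0856, 0.1256]
tool_rot: [-0.0, 0.805, 0.593, 0.001]
ft_force: [-0.4, 1.3, 2.7]
gripper_width: -0.0001
```

>>> servo_tool(
  slide=[
    [0,0,0.001],
    [0,0,0.002],
    [0,0,0.003],
  ],
  dr=[
    [0,0,0],
    [0,0,0],
    [0,0,0],
  ],
)

```text
t: 4.07
ee_pos: [0.5507, -0.0856, 0.1225]
tool_rot: [-0.0, 0.805, 0.593, 0.001]
ft_force: [-0.8, 0.5, 3.7]
gripper_width: 0.0
```

Tip at 0.1085, force still about 3 N. I continue in 0.5 mm steps.

>>> servo_tool(
  slide=[
    [0,0,0.0005],
    [0,0,0.001],
  ],
  dr=[
    [0,0,0],
    [0,0,0],
  ],
)

```text
t: 4.23
ee_pos: [0.5508, -0.0855, 0.1219]
tool_rot: [-0.0, 0.805, 0.593, 0.001]
ft_force: [-4.6, 1.7, 15.1]
gripper_width: 0.0
```

Force rises at tip z ≈ 0.108, so snap 1 is against its stop. I lift 17 mm and move over snap 2.

>>> servo_tool(
  slide=[
    [0,0,-0.004],
    [0,0,-0.01],
    [0,0,-0.015],
    [0,0,-0.017],
    [0,0,-0.017],
  ],
  dr=[
    [0,0,0],
    [0,0,0],
    [0,0,0],
    [0,0,0],
    [0,0,0],
  ],
)

```text
t: 4.65
ee_pos: [0.551, -0.0856, 0.1396]
tool_rot: [0.0, 0.805, 0.593, 0.001]
ft_force: [-0.2, 0.4, -0.3]
gripper_width: -0.0002
```

```bash
python3 - <<'E'
from go import *
go((.505,-.1165,.125))
f=robot.grab_frame('top');print(blobs(f,'y')[:4],blobs(f,'r'),blobs(f,'b'))
f=robot.grab_frame('scene');cv2.imwrite('pics/s2.png',cv2.resize(f[150:350,120:330,::-1],(630,600)))
print(blobs(f,'y'),blobs(f,'r'),blobs(f,'b'))
E
```

```text
t 4.65 tip [ 0.551  -0.0856  0.1256] F [-0.2  0.4 -0.3] grip -0.0002 corr [ 0.0017 -0.001   0.0014]
full shift [-0.0431 -0.0348  0.0005] 0.055
[([323.8, 166.4], 42), ([371.4, 244.0], 45), ([357.5, 257.9], 45), ([358.1, 278.7], 49)] [] [([321.3, 151.5], 303)]
[([315.3, 133.2], 32), ([302.2, 140.6], 32), ([143.7, 143.3], 32), ([155.8, 150.4], 32), ([301.3, 152.8], 33), ([155.1, 163.0], 41), ([314.0, 162.6], 39), ([140.7, 173.9], 42), ([202.2, 206.2], 53), ([223.2, 205.1], 44), ([240.3, 217.3], 37), ([186.2, 219.8], 52)] [([330.0, 130.9], 14), ([125.0, 186.5], 42), ([254.4, 232.0], 52)] [([212.1, 233.2], 2416)]
```

View pics/s2.png

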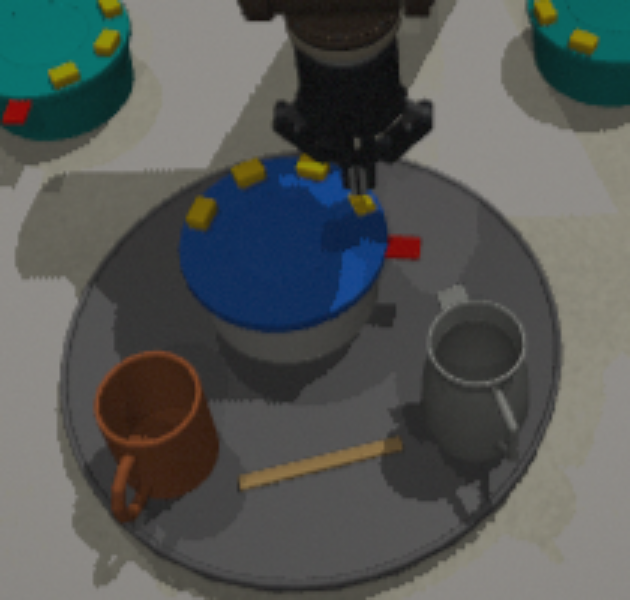

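Snap 1, at scene (240,217), is down. The tub, mug, jug and stirrer are where they were. On to snap 2.

>>> servo_tool(
  slide=[
    [-0.011,-0.009,0],
    [-0.025,-0.02,0],
    [-0.037,-0.03,0],
    [-0.043,-0.035,0],
    [-0.043,-0.035,0],
  ],
  dr=[
    [0,0,0],
    [0,0,0],
    [0,0,0],
    [0,0,0],
    [0,0,0],
  ],
)

```text
t: 5.17
ee_pos: [0.5036, -0.1168, 0.1388]
tool_rot: [-0.0, 0.805, 0.593, 0.0]
ft_force: [0.4, -0.1, 0.8]
gripper_width: -0.0002
```

```bash
python3 - <<'E'
from go import *
go((.505,-.1165,.108))
E
```

```text
t 5.17 tip [ 0.5036 -0.1168  0.1248] F [ 0.4 -0.1  0.8] grip -0.0002 corr [-0.0001 -0.001   0.0001]
full shift [0.0007 0.0012 0.0168] 0.017
```

>>> servo_tool(
  slide=[
    [0.001,0.001,0.003],
    [0.001,0.001,0.006],
    [0.001,0.001,0.009],
    [0.001,0.001,0.011],
    [0.001,0.001,0.013],
  ],
  dr=[
    [0,0,0],
    [0,0,0],
    [0,0,0],
    [0,0,0],
    [0,0,0],
  ],
)

```text
t: 5.58
ee_pos: [0.5056, -0.116, 0.1256]
tool_rot: [0.0, 0.805, 0.593, 0.001]
ft_force: [2.3, 1.4, 4.4]
gripper_width: 0.0001
```

>>> servo_tool(
  slide=[
    [0,0,0.001],
    [0,0,0.002],
    [0,0,0.003],
  ],
  dr=[
    [0,0,0],
    [0,0,0],
    [0,0,0],
  ],
)

```text
t: 5.83
ee_pos: [0.5057, -0.1159, 0.1226]
tool_rot: [0.0, 0.805, 0.593, 0.001]
ft_force: [1.0, 1.1, 3.5]
gripper_width: -0.0001
```

>>> servo_tool(
  slide=[
    [0,0,0.0005],
    [0,0,0.001],
  ],
  dr=[
    [0,0,0],
    [0,0,0],
  ],
)

```text
t: 6.0
ee_pos: [0.5057, -0.1158, 0.1219]
tool_rot: [0.0, 0.805, 0.593, 0.001]
ft_force: [-1.4, 0.9, 15.4]
gripper_width: -0.0
```

Snap 2 is at its stop. Lift.

>>> servo_tool(
  slide=[
    [0,0,-0.004],
    [0,0,-0.01],
    [0,0,-0.015],
    [0,0,-0.017],
    [0,0,-0.017],
  ],
  dr=[
    [0,0,0],
    [0,0,0],
    [0,0,0],
    [0,0,0],
    [0,0,0],
  ],
)

```text
t: 6.42
ee_pos: [0.5059, -0.1159, 0.1396]
tool_rot: [0.001, 0.805, 0.593, 0.001]
ft_force: [-0.4, -0.4, -0.3]
gripper_width: 0.0
```

```bash
python3 - <<'E'
from go import *
go((.4949,-.1705,.125))
f=robot.grab_frame('scene');print(blobs(f,'y')[-4:],blobs(f,'r'),blobs(f,'b'))
m=robot.camera_model('wrist');f=robot.grab_frame('wrist');cv2.imwrite('pics/w3.png',f[:,:,::-1])
for b,a in blobs(f,'y'):print(b,a,onz(ray('wrist',b,m),.116).round(4))
E
```

```text
t 6.42 tip [ 0.5059 -0.1159  0.1256] F [-0.4 -0.4 -0.3] grip 0.0 corr [ 0.0023 -0.0011  0.0007]
full shift [-0.0554  0.0057  0.0005] 0.056
[([202.1, 206.3], 54), ([224.3, 206.7], 37), ([240.2, 216.8], 44), ([186.2, 219.8], 52)] [([330.2, 130.8], 13), ([125.1, 186.4], 39), ([254.2, 231.9], 54)] [([213.7, 234.0], 2497)]
[2.5, 8.2] 102 [ 0.3002 -0.2327  0.116 ]
[256.6, 232.1] 678 [ 0.4987 -0.1152  0.116 ]
[167.6, 247.5] 1151 [ 0.4933 -0.1693  0.116 ]
[320.1, 274.4] 362 [ 0.5386 -0.0867  0.116 ]
[129.9, 294.4] 656 [ 0.5201 -0.2128  0.116 ]
```

View pics/w3.png

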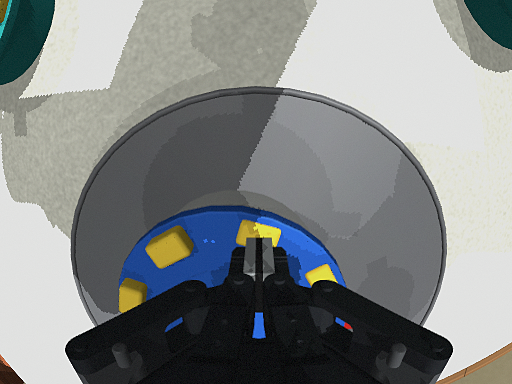

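The picture shows snap 2 pressed at (258,233), and snap 3 at (169,247) still where measured. The tub has not shifted. On to snap 3.

>>> servo_tool(
  slide=[
    [-0.014,0.002,0],
    [-0.032,0.003,0],
    [-0.047,0.005,0],
    [-0.055,0.005,0],
    [-0.055,0.005,0],
  ],
  dr=[
    [0,0,0],
    [0,0,0],
    [0,0,0],
    [0,0,0],
    [0,0,0],
  ],
)

```text
t: 6.93
ee_pos: [0.4937, -0.1709, 0.1386]
tool_rot: [0.0, 0.806, 0.592, 0.001]
ft_force: [0.5, -0.6, -0.8]
gripper_width: -0.0
```

```bash
python3 - <<'E'
from go import *
go((.4949,-.1705,.108))
E
```

```text
t 6.93 tip [ 0.4937 -0.1709  0.1246] F [ 0.5 -0.6 -0.8] grip -0.0 corr [ 0.001  -0.0011 -0.001 ]
full shift [0.0007 0.001  0.0167] 0.017
```

>>> servo_tool(
  slide=[
    [0.001,0.001,0.003],
    [0.001,0.001,0.006],
    [0.001,0.001,0.009],
    [0.001,0.001,0.011],
    [0.001,0.001,0.013],
  ],
  dr=[
    [0,0,0],
    [0,0,0],
    [0,0,0],
    [0,0,0],
    [0,0,0],
  ],
)

```text
t: 7.35
ee_pos: [0.4951, -0.1697, 0.1255]
tool_rot: [0.0, 0.806, 0.593, 0.001]
ft_force: [1.1, 0.0, 4.3]
gripper_width: 0.0
```

>>> servo_tool(
  slide=[
    [0,0,0.001],
    [0,0,0.002],
    [0,0,0.003],
  ],
  dr=[
    [0,0,0],
    [0,0,0],
    [0,0,0],
  ],
)

```text
t: 7.6
ee_pos: [0.4951, -0.1696, 0.1224]
tool_rot: [-0.0, 0.806, 0.593, 0.001]
ft_force: [-0.1, 0.1, 2.6]
gripper_width: 0.0001
```

>>> servo_tool(
  slide=[
    [0,0,0.0005],
    [0,0,0.001],
  ],
  dr=[
    [0,0,0],
    [0,0,0],
  ],
)

```text
t: 7.77
ee_pos: [0.4952, -0.1696, 0.1219]
tool_rot: [0.0, 0.805, 0.593, 0.001]
ft_force: [-4.4, 0.2, 15.1]
gripper_width: 0.0001
```

>>> servo_tool(
  slide=[
    [0,0,-0.004],
    [0,0,-0.01],
    [0,0,-0.015],
    [0,0,-0.017],
    [0,0,-0.017],
  ],
  dr=[
    [0,0,0],
    [0,0,0],
    [0,0,0],
    [0,0,0],
    [0,0,0],
  ],
)

```text
t: 8.18
ee_pos: [0.4954, -0.1697, 0.1395]
tool_rot: [0.001, 0.805, 0.593, 0.001]
ft_force: [-0.2, 0.7, -0.6]
gripper_width: -0.0001
```

```bash
python3 - <<'E'
from go import *
go((.5253,-.2163,.125))
f=robot.grab_frame('scene');print(blobs(f,'y')[-4:],blobs(f,'r'),blobs(f,'b'))
E
```

```text
t 8.18 tip [ 0.4954 -0.1697  0.1255] F [-0.2  0.7 -0.6] grip -0.0001 corr [ 0.0023 -0.001  -0.0002]
full shift [-0.0356  0.0424  0.0006] 0.055
[([202.5, 208.4], 37), ([224.2, 206.5], 41), ([240.2, 216.9], 43), ([186.1, 220.0], 53)] [([330.0, 130.9], 14), ([254.2, 232.0], 57)] [([215.6, 234.0], 2498), ([193.7, 212.0], 39)]
```

>>> servo_tool(
  slide=[
    [-0.009,0.011,0],
    [-0.021,0.025,0],
    [-0.031,0.036,0],
    [-0.035,0.042,0],
    [-0.035,0.042,0],
  ],
  dr=[
    [0,0,0],
    [0,0,0],
    [0,0,0],
    [0,0,0],
    [0,0,0],
  ],
)

```text
t: 8.65
ee_pos: [0.5254, -0.2164, 0.1388]
tool_rot: [0.0, 0.806, 0.592, 0.001]
ft_force: [-0.9, 0.7, -0.3]
gripper_width: 0.0
```

```bash
python3 - <<'E'
from go import *
go((.5253,-.2163,.108))
E
```

```text
t 8.65 tip [ 0.5254 -0.2164  0.1248] F [-0.9  0.7 -0.3] grip 0.0 corr [ 0.002  -0.0011 -0.0011]
full shift [ 0.0001 -0.0002  0.0168] 0.017
```

>>> servo_tool(
  slide=[
    [0,0,0.003],
    [0,0,0.006],
    [0,0,0.009],
    [0,0,0.011],
    [0,0,0.013],
  ],
  dr=[
    [0,0,0],
    [0,0,0],
    [0,0,0],
    [0,0,0],
    [0,0,0],
  ],
)

```text
t: 9.07
ee_pos: [0.5251, -0.216, 0.1256]
tool_rot: [0.0, 0.806, 0.592, 0.001]
ft_force: [-1.3, -0.7, 3.0]
gripper_width: -0.0002
```

>>> servo_tool(
  slide=[
    [0,0,0.001],
    [0,0,0.002],
    [0,0,0.003],
  ],
  dr=[
    [0,0,0],
    [0,0,0],
    [0,0,0],
  ],
)

```text
t: 9.32
ee_pos: [0.5251, -0.2159, 0.1227]
tool_rot: [0.0, 0.806, 0.592, 0.001]
ft_force: [-1.9, -0.5, 3.5]
gripper_width: -0.0002
```

>>> servo_tool(
  slide=[
    [0,0,0.0005],
    [0,0,0.001],
  ],
  dr=[
    [0,0,0],
    [0,0,0],
  ],
)

```text
t: 9.48
ee_pos: [0.5251, -0.216, 0.122]
tool_rot: [0.0, 0.806, 0.592, 0.001]
ft_force: [-3.3, -1.2, 11.3]
gripper_width: -0.0001
```

Snap 4 is at its stop. I lift clear.

>>> servo_tool(
  slide=[
    [0,0,-0.004],
    [0,0,-0.02],
    [0,0,-0.05],
    [0,0,-0.08],
    [0,0,-0.11],
  ],
  dr=[
    [0,0,0],
    [0,0,0],
    [0,0,0],
    [0,0,0],
    [0,0,0],
  ],
)

```text
t: 9.9
ee_pos: [0.5247, -0.2158, 0.2331]
tool_rot: [0.0, 0.806, 0.592, 0.001]
ft_force: [0.7, -0.3, -0.1]
gripper_width: 0.0
```

>>> servo_tool(
  slide=[
    [-0.01,-0.03,-0.02],
    [-0.02,-0.06,-0.03],
    [-0.02,-0.07,-0.03],
    [-0.02,-0.07,-0.03],
  ],
  dr=[
    [0,0,0],
    [0,0,0],
    [0,0,0],
    [0,0,0],
  ],
)

```text
t: 10.23
ee_pos: [0.4503, -0.2136, 0.2639]
tool_rot: [0.0, 0.806, 0.592, 0.001]
ft_force: [0.3, -0.4, 0.1]
gripper_width: -0.0001
```

```bash
python3 - <<'E'
from go import *
go((.5253,-.2163,.25))
f=robot.grab_frame('scene');print(blobs(f,'y')[-4:],blobs(f,'r'),blobs(f,'b'))
a=cv2.resize(f[190:340,130:310,::-1],(400,333))
m=robot.camera_model('wrist');f=robot.grab_frame('wrist')
for z in(.107,):
  for b,n in blobs(f,'y'):print(b,n,onz(ray('wrist',b,m),z).round(4))
b=cv2.resize(f[:,:,::-1],(400,300));b=np.vstack([b,np.zeros((33,400,3),np.uint8)])
cv2.imwrite('pics/end.png',np.hstack([a,b]))
E
```

```text
t 10.23 tip [ 0.4503 -0.2136  0.2499] F [ 0.3 -0.4  0.1] grip -0.0001 corr [ 0.002  -0.0013 -0.0018]
full shift [0.0199 0.0723 0.0001] 0.075
[([224.0, 206.6], 40), ([202.6, 208.4], 38), ([240.1, 216.8], 44), ([187.1, 221.9], 44)] [([330.0, 130.9], 14), ([254.1, 231.9], 55)] [([214.0, 232.3], 2753)]
[505.2, 2.1] 42 [0.3178 0.149  0.107 ]
[153.4, 29.2] 324 [ 0.2731 -0.2654  0.107 ]
[505.6, 33.3] 142 [0.3586 0.1318 0.107 ]
[125.1, 72.3] 313 [ 0.303  -0.3072  0.107 ]
[360.9, 201.1] 306 [ 0.5055 -0.1171  0.107 ]
[310.8, 206.8] 320 [ 0.4949 -0.1709  0.107 ]
[391.9, 229.3] 238 [ 0.5512 -0.0863  0.107 ]
[278.5, 240.3] 168 [ 0.5218 -0.2136  0.107 ]
```

View pics/end.png

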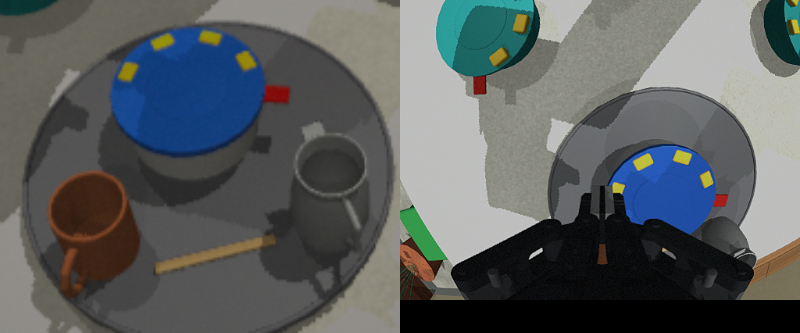

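```bash
python3 -c "
from cell import robot
print(robot.job_done(),robot.state()['t'])"
```

```text
the job is handed in; nothing more can be done
the job is handed in; nothing more can be done
```

I pressed the four snaps on the blue-lidded tub in order, from the one beside the red tab to the last, with the tips of the closed fingers. Then I lifted clear and handed the job in about 10.5 s after the start.

- **Presses:** each snap gave way at about 3 N. Each then met a hard stop (11 to 15 N) with the fingertips at z ≈ 0.108 m, the height expected for a snap that is home.
- **Between snaps:** the fingertips stayed about 2 cm above the lid.
- **Last pictures:** all four snaps show about 2 pixels lower in the scene view, which fits 10 mm of travel. The red tab and lid are within about half a pixel of where they started. By eye, the jug, mug and stirrer have not moved.
- **Small disagreements:** sideways forces reached about 5 N at the stops, but I saw no movement of the tub or turntable. In the last wrist picture snap 4 reads about 5 mm off; the gripper partly hides it there, and the scene view shows it in place.

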